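# Clamp a tin in the lever chuck

## Task

Take the top tin off the low pile of three nested tins (not the tall stack), stand it upright on the face of the three-jaw chuck and clamp it there, centred and gripped tight by all three jaws, so that it can be filled and tamped. The jaws have been left run in too far to take a tin: swing the chuck's lever one way to open them, the other way to close them. Leave the other two tins in their pile and do not shift or upset anything else on the table.

Things in the scene. Friction and masses are not known exactly. Their poses are not given: they have to be found in the camera images.
- chuck: Lever chuck lying face up, fixed to the table. Origin: centre of its underside, z up. Steel: flange 188 mm across, 10 mm high; body 160 mm across; flat face at height 45 mm. A knurled ring (177 mm across, heights 14 to 34 mm) with one lever turns round it. Three jaws stand on the face at 60, 180 and 300 degrees from its x axis, counter-clockwise from above.
- chuck_face (a point): Centre of the chuck's flat face, 45 mm above the table: where the tin's underside shall stand.
- lever (a joint): Turn of the lever ring, rad, 0 to 1.2, growing clockwise seen from above. Clockwise closes the jaws, counter-clockwise opens them. Jaw pads stand at radius 62 mm - 20 mm x value: 0 is wide open, a tin is gripped at about 0.65, the start is 0.8 to 1.15. Stiff (0.5 Nm); it stays where it is left.
- lever_grip (a point): Middle of the upright round black handle at the lever's end: 24 mm thick, from 40 to 94 mm above the table (this point at 70 mm), 140 mm from the chuck's axis, round which it swings. In the chuck's frame it stands at 234 degrees (value 0) down to 166 degrees (value 1.2) from the x axis. A 14 mm lever rod at height 24 mm joins it to the ring.
- jaw_a: Jaw at 60 degrees: steel, 22 mm wide, with a smooth black nylon pad 26 mm wide facing the axis; its top is 32 mm above the chuck's face, its back 33 mm behind the pad's face. Origin on the chuck's axis at face height at value 0; slides inward with the lever.
- jaw_b: Jaw at 180 degrees, same shape.
- jaw_c: Jaw at 300 degrees, same shape.
- tin_top: Top tin of the nested pile: open gold tin bowl, rim 104 mm across, 54 mm high, foot 72 mm across, wall about 3 mm at the rim, flaring (outside radius 36 mm at the foot, 46 mm at height 20 mm, 50 mm at 40 mm, 52 mm at the rim). Origin: centre of its underside, z up. It stands 30 mm higher than the tin under it. Lift it by pinching the wall over the rim.
- pile: The two lower tins of the low pile, nested in each other, same shape as the top tin, together 84 mm high. Origin: centre of the lowest tin's underside on the table, z up.
- lids: Pile of tin lids, 107 mm across, 60 mm high, origin at the centre of its underside. Bystander.
- raisin_pot: Plastic pot with a screw lid, 64 mm across, 68 mm high, origin at the centre of its underside. Bystander, behind the chuck.
- cup: Small clear measuring cup, 54 mm across, 46 mm high. Bystander.
- lotus_pot: Plastic pot with a screw lid, 67 mm across, 72 mm high, between the chuck and the big bowl. Bystander.
- tall_stack: Tall stack of nested tins, one solid column 105 mm across and 194 mm high, origin at the centre of its underside; it stands near the low pile and changes places with it. Bystander.

How it is judged:
By the outcome, as a careful person would: the job done as asked, in the order asked, and still so for the second after the job is handed in, with the robot touching nothing.
It also fails if it takes over 58 s, if anything falls off the work surface, if the arm or the gripper's body presses on something with over 40 N, if the wrist force passes 120 N, or if a joint passes its speed limit or range.

## Robot

A 7-joint arm with a two-finger parallel gripper is mounted at the origin on a cart in front of the work surface, level with it; the furniture and walls round the work are solid. World frame = base frame: x ahead of the robot, y to its left, z up, the work surface at z = 0. Lengths are in m, angles in rad, forces in N, time in s.
With the tool pointing down it reaches from about 0.35 to 0.9 m from the base axis. Payload 8.1 kg.
Tool frame: the origin (TCP) lies at the very end of the fingers, on their centre line; the grasp point (between the pads) lies 19 mm behind it; z points along the fingers, y is the line along which they close (so a half turn about z gives the same grasp; the last joint's range is limited). The gripper opens to 92 mm and grips with 3 to 60 N. Pads are 19 mm wide; open, the fingers measure 130 mm over their backs; the gripper's body (75 mm by 190 mm) begins 47 mm behind the grasp point.
Start: joints at [-1.336, 0.434, 0.025, 1.573, -0.012, 1.134, -0.075], TCP at [0.207, 0.59, 0.227] pointing down, gripper open.
Joint ranges: [-2.62, 2.62], [-0.44, 2.09], [-1.27, 1.32], [0.08, 2.57], [-1.32, 4.46], [0.12, 2], [-2.74, 2.74]. Speed limits (rad/s): [2.22, 2.22, 3.01, 3.01, 3.14, 3.14, 3.14].

## Interface

Orientations are given as a rotation vector (axis times angle).
In Python, from cell import arm gives the robot as it stands.
- The arm moves only by the tool carry_out, never from a script. Its argument "commands" is a list of rows, each a list of 7 numbers: the opening, from 0 (shut) to 1 (fully open), then the shift along the tool's x, y, z each as a share of 0.025 m, from -1 to 1, then the turn, a rotation vector about the tool's x, y, z each as a share of 0.1 rad, from -1 to 1. A call has 1 to 8 rows; each row shifts and turns the commanded pose from where the row before left it, along the tool's axes as they then stand; what a row does not reach is not made up. A row lasts 1/10 s, in which the tool goes at most 50 mm and 8.59 degrees, less where a joint would pass 70% of its speed; a pose out of reach is approached as far as the arm can. A call with a number of a shift or a turn outside -1 to 1 is refused whole. A call with a gripper value outside its range is refused whole. The fingers move at their own pace and stop on an object; "squeeze" is the grip in N (left out, the last holds). Time passes only in rows, so rows that do not move let the fingers close. It gives the time, the measured TCP pose, the force, the opening and the grip force at its end, in the units of the state.
- arm.observe(): the state, without advancing time (a new reading comes with each control period).
- arm.get_image(name): name is "scene" or "top"; returns a dict with "pixels" (384x512x3 uint8, red, green, blue), "range_z" (384x512 float32, m along the optical axis (not along the pixel's ray), 0 where there is no reading), "mtx" (3x3 intrinsics, pixels), "R" (3x3) and "t" (3): a world point X has camera coordinates R X + t. Camera axes: x right, y down, z forward; pixel columns grow to the right and rows downward; lengths in m; the calibration is good to about 2 mm. A picture is of the moment at which its call begins.
- arm.sign_off(): hands the job in; it is judged then, once.
The state is a dict: "clock": time; "joints": joint angles; "dq": joint speeds; "joint_efforts": joint torques, N m; "position": TCP position; "ee_rot": TCP orientation; "force": force on the tool from outside, world axes, zero at the start; "ft_torque": the same for the moment, N m; "width": opening from 0.0 (shut) to 1.0 (fully open); "gripper_force": force on a finger pad.
Only numpy, scipy, OpenCV 4.12 (cv2) and the standard library are available. Lean on these libraries where they do the work, as an engineer would, in place of code of your own. Each camera call takes 0.05 s, during which the arm holds its last target. There are 200 camera calls.

## Working session

There is one attempt and no reset: what is moved stays moved. The work goes in short steps, Python scripts to look and compute and a tool call to move; the robot and the scene stay as the last step left them, time stands still between calls to the robot, and variables do not carry over. Pictures are saved under pics/ and viewed, at most 10 in all, crops included, and the job is handed in when it is done.

Besides the shell and the picture viewer there is one more tool, called as name([rows], argument=value, ...), one row to a line, values as JSON. carry_out: Moves the arm, as the interface text tells. Shift numbers are shares of 0.025 m and turn numbers shares of 0.1 rad, none past 1 either way. Its arguments: {"type":"object","properties":{"commands":{"type":"array"},"squeeze":{"type":"number"}},"required":["commands"]}

```bash
mkdir -p pics; cat > h.py <<'E'
import numpy as np, cv2
from cell import arm
def cloud(im):
    z=im["range_z"]; K=im["mtx"]; v,u=np.mgrid[:z.shape[0],:z.shape[1]]
    c=np.stack([(u-K[0,2])/K[0,0]*z,(v-K[1,2])/K[1,1]*z,z],-1)
    P=(c-im["t"])@im["R"]; P[z==0]=np.nan
    return P
def save(im,n,crop=None,s=1):
    p=im["pixels"][...,::-1]
    if crop: a,b,c,d=crop; p=p[a:b,c:d]
    cv2.imwrite("pics/"+n,cv2.resize(p,None,fx=s,fy=s))
E
python3 - <<'E'
from h import *
ims={n:arm.get_image(n) for n in("top","scene")}
for n in ims:
    save(ims[n],n+"0.png",None,1.5); im=ims[n]
    np.savez(n+"0.npz",**im); print(n,-im["R"].T@im["t"], im["mtx"][0,0])
print(arm.observe())
E
```

```text
top [ 0.48920865 -0.03484589  1.26811917] 411.0202840965768
scene [ 0.02164055 -0.72527886  0.70277053] 435.4945684278952
{'clock': 0.1, 'joints': array([-1.33561713,  0.43514908,  0.0249835 ,  1.57400293, -0.01156669,
        1.13403952, -0.07507065]), 'dq': array([-8.42659676e-04, -3.03352505e-03, -9.34715945e-06, -2.75665855e-03,
        1.94633698e-04,  1.75229657e-03,  1.35451089e-03]), 'joint_efforts': array([ 2.67940108e-03, -6.69120884e+01,  9.87802595e-01, -3.15146112e+01,
       -6.05549128e-02,  3.74273874e-02,  1.81744207e-05]), 'position': array([0.20703106, 0.58921439, 0.22602745]), 'ee_rot': array([-5.28104108e-01, -3.09680583e+00,  2.28159536e-03]), 'force': array([-0.03668373, -0.33585408, -0.13175263]), 'ft_torque': array([ 0.03646067, -0.04968735,  0.00805912]), 'gripper_force': 0.0, 'width': 1.0009160887230877}
```

View pics/top0.png

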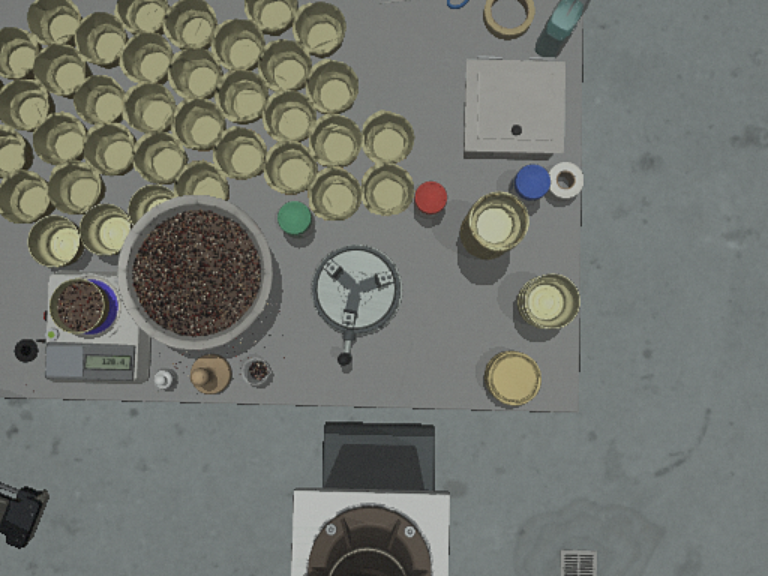

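View pics/scene0.png

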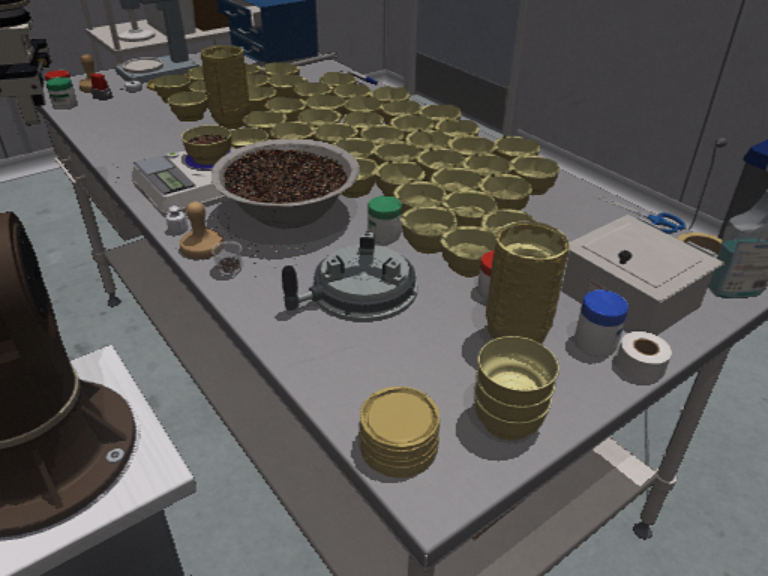

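The top view (1.5x) shows the chuck at about (357,290), its lever handle at (344,358), the low pile at (548,301), the tall stack at (497,222) and the lids at (512,378). The scene view confirms the three-tin pile at (515,385), with the tall stack behind it.

```bash
cat >> h.py <<'E'
def near(P,c,r,z0,z1):
    return (np.hypot(P[...,0]-c[0],P[...,1]-c[1])<r)&(P[...,2]>z0)&(P[...,2]<z1)
def circ(Q):
    A=np.c_[2*Q[:,:2],np.ones(len(Q))]; s=np.linalg.lstsq(A,(Q[:,:2]**2).sum(1),rcond=None)[0]
    return s[:2],np.sqrt(s[2]+s[:2]@s[:2])
def rim(P,c,h,tol=.004):
    Q=P[near(P,c,.075,h-tol,h+tol)]
    for _ in range(4):
        m,r=circ(Q); d=np.hypot(*(Q[:,:2]-m).T); Q=Q[abs(d-r)<.006]
    return m,r,len(Q)
E
python3 - <<'E'
from h import *
for n in("top","scene"):
    im=dict(np.load(n+"0.npz")); P=cloud(im); hsv=cv2.cvtColor(im["pixels"],cv2.COLOR_RGB2HSV)
    if n=="top":
        px=lambda u,v:P[int(v/1.5),int(u/1.5)]
        for k,(u,v) in dict(chuck=(375,310),handle=(344,358),pile=(548,301),lids=(512,378),tall=(497,222),red=(431,197),green=(294,217)).items(): print(k,px(u,v).round(4))
        ch=px(357,285); pl=px(548,301); hd=px(344,358); tl=px(497,222)
        c0=ch[:2]
    print(n)
    # chuck face/flange
    m=near(P,c0,.12,.040,.049); Q=P[m]; print("face",(Q.min(0)+Q.max(0))/2,np.ptp(Q,axis=0),len(Q))
    m=near(P,c0,.1,.002,.2); Q=P[m]; print("flange fit",(Q.min(0)+Q.max(0))/2,np.ptp(Q,axis=0))
    m=near(P,hd,.03,.085,.099); Q=P[m]; print("handle top",(Q.min(0)+Q.max(0))/2,np.ptp(Q,axis=0),len(Q))
    m=near(P,hd,.03,.045,.099); Q=P[m]; print("handle",(Q.min(0)+Q.max(0))/2,np.ptp(Q,axis=0),len(Q))
    for hh in (.108,.112,.114): print("pile",hh,rim(P,pl,hh))
    for hh in (.190,.194): print("tall",rim(P,tl,hh))
    m=near(P,c0,.075,.070,.083)
    L,N,st,ce=[*cv2.connectedComponentsWithStats(m.astype(np.uint8))]
    for i in range(1,L):
        if st[i,4]>15:
            q=P[N==i].mean(0); d=q[:2]-c0; print("jaw",q,np.hypot(*d),np.degrees(np.arctan2(d[1],d[0])),st[i,4])
E
```

```text
chuck [ 0.5188 -0.0009  0.0388]
handle [0.4251 0.0548 0.0967]
pile [ 0.5441 -0.3382  0.0622]
lids [ 0.3901 -0.2716  0.0555]
tall [ 0.6816 -0.2228  0.1417]
red [ 0.7414 -0.105   0.0685]
green [0.6962 0.1613 0.0709]
top
face [0.5585699  0.03903817 0.0444891 ] [0.15316852 0.15580556 0.00894336] 1747
flange fit [0.56553389 0.03532697 0.04229822] [0.19793742 0.1973663  0.08054116]
handle top [0.42154414 0.05679628 0.09084343] [0.01726931 0.02007679 0.0116637 ] 41
handle [0.4212458  0.05630792 0.07643655] [0.02261223 0.02234379 0.04047744] 62
pile 0.108 (array([ 0.54116583, -0.33290033]), np.float64(0.050071083252451874), 65)
pile 0.112 (array([ 0.54118052, -0.33279278]), np.float64(0.05062450831410064), 110)
pile 0.114 (array([ 0.54137187, -0.33277677]), np.float64(0.05063444046167589), 98)
tall (array([ 0.67557839, -0.21716846]), np.float64(0.0497963373199373), 197)
tall (array([ 0.67582871, -0.21739713]), np.float64(0.050064653893372814), 164)
jaw [0.5948005  0.08134933 0.07617659] 0.054241610647862495 57.165852927002064 63
jaw [ 0.57768205 -0.01227254  0.07655513] 0.049593132395261426 
[... 395 characters left out ...]
[0.0249511  0.02231225 0.05011081] 182
pile 0.108 (array([ 0.54172743, -0.33277432]), np.float64(0.05015719171931034), 321)
pile 0.112 (array([ 0.54175563, -0.33284815]), np.float64(0.050526746587136254), 335)
pile 0.114 (array([ 0.54172278, -0.3329431 ]), np.float64(0.050608766764525685), 277)
tall (array([ 0.67567986, -0.21867309]), np.float64(0.050044516703454084), 352)
tall (array([ 0.67621846, -0.21824293]), np.float64(0.050192950737988025), 330)
jaw [0.59319334 0.07869949 0.076718  ] 0.05114375666305775 57.06910474362258 62
jaw [0.50470709 0.0461496  0.07664716] 0.06156387298581805 170.29662385474813 74
jaw [ 0.57607054 -0.0143447   0.07686451] 0.05124323708453351 -77.96997573198277 75
```

```bash
cat >> h.py <<'E'
from scipy.spatial.transform import Rotation as Ro
from scipy.optimize import fsolve
def yaw(s): 
    R=Ro.from_rotvec(s["ee_rot"]).as_matrix(); return np.degrees(np.arctan2(R[1,1],R[0,1])),R
def go(p,y,n,frm=None):
    """constant row (sx,sy,sz,rz) over n rows taking tool from state to p, tool-y angle y deg"""
    s=arm.observe(); y0,_=yaw(s); p0=s["position"]
    if frm: p0,y0=np.array(frm[0]),frm[1]
    d=(y0-y+180)%360-180; w=np.radians(d)/n   # tool z is down: + is clockwise
    def f(v):
        q=np.array(p0[:2],float);a=np.radians(y0)
        for _ in range(n):
            q=q+.025*(v[0]*np.array([-np.sin(a),np.cos(a)])+v[1]*np.array([np.cos(a),np.sin(a)])); a-=w
        return q-p[:2]
    v=fsolve(f,[.1,.1]); print("rows",n,"shift",v.round(3),"z",round((p0[2]-p[2])/.025/n,3),"turn",round(w/.1,3))
E
python3 - <<'E'
from h import *
s=arm.observe(); y,R=yaw(s); print(y,R.round(3))
p=s["position"]
go([*p[:2],p[2]],y-57.3,10)
for n in(24,22): go([.421,.0555,.15],-97,n,(p,y-57.3))
go([.421,.0555,.056],-97,5,([.421,.0555,.15],-97))
E
```

```text
70.64467114832843 [[-0.943  0.331 -0.   ]
 [ 0.331  0.943 -0.001]
 [-0.    -0.001 -1.   ]]
rows 10 shift [-0. -0.] z 0.0 turn 1.0
rows 24 shift [-0.538  0.987] z 0.127 turn 0.802
rows 22 shift [-0.591  1.074] z 0.138 turn 0.875
rows 5 shift [-0. -0.] z 0.752 turn 0.0
```

carry_out([
  [0.7,0,0,0,0,0,1],
  [0.7,0,0,0,0,0,1],
  [0.7,0,0,0,0,0,1],
  [0.7,0,0,0,0,0,1],
  [0.7,0,0,0,0,0,1],
])

```text
clock: 0.6
position: [0.2071, 0.5894, 0.2263]
ee_rot: [1.284, 2.867, -0.001]
force: [-0.9, 0.4, -0.1]
width: 0.703
gripper_force: 0.0
```

carry_out([
  [0.7,0,0,0,0,0,1],
  [0.7,0,0,0,0,0,1],
  [0.7,0,0,0,0,0,1],
  [0.7,0,0,0,0,0,1],
  [0.7,0,0,0,0,0,1],
])

```text
clock: 1.1
position: [0.207, 0.5894, 0.2263]
ee_rot: [1.953, 2.46, -0.001]
force: [0.9, 0.2, 0.1]
width: 0.698
gripper_force: 0.0
```

carry_out([
  [0.7,-0.54,0.98,0.1,0,0,0.8],
  [0.7,-0.54,0.98,0.1,0,0,0.8],
  [0.7,-0.54,0.98,0.1,0,0,0.8],
  [0.7,-0.54,0.98,0.1,0,0,0.8],
  [0.7,-0.54,0.98,0.1,0,0,0.8],
  [0.7,-0.54,0.98,0.1,0,0,0.8],
  [0.7,-0.54,0.98,0.1,0,0,0.8],
  [0.7,-0.54,0.98,0.1,0,0,0.8],
])

```text
clock: 1.9
position: [0.3964, 0.4727, 0.2065]
ee_rot: [-2.631, -1.717, -0.0]
force: [0.1, -0.4, -0.1]
width: 0.7
gripper_force: 0.0
```

```bash
python3 - <<'E'
from h import *
P=cloud(dict(np.load("top0.npz")))
m=(P[...,0]>.3)&(P[...,0]<.6)&(P[...,1]>.1)&(P[...,1]<.55); print(np.nanmax(P[...,2][m]))
print(yaw(arm.observe())[0]); go([.421,.0555,.15],-97,16)
E
```

```text
0.1399007015263285
-23.723692034862587
rows 16 shift [-0.535  0.983] z 0.141 turn 0.799
```

carry_out([
  [0.7,-0.535,0.98,0,0,0,0.8],
  [0.7,-0.535,0.98,0,0,0,0.8],
  [0.7,-0.535,0.98,0,0,0,0.8],
  [0.7,-0.535,0.98,0,0,0,0.8],
  [0.7,-0.535,0.98,0,0,0,0.8],
  [0.7,-0.535,0.98,0,0,0,0.8],
  [0.7,-0.535,0.98,0,0,0,0.8],
  [0.7,-0.535,0.98,0,0,0,0.8],
])

```text
clock: 2.7
position: [0.4771, 0.2686, 0.2068]
ee_rot: [-3.037, -0.803, -0.0]
force: [0.2, 0.2, -0.3]
width: 0.698
gripper_force: 0.0
```

carry_out([
  [0.7,-0.535,0.98,0.2,0,0,0.8],
  [0.7,-0.535,0.98,0.2,0,0,0.8],
  [0.7,-0.535,0.98,0.2,0,0,0.8],
  [0.7,-0.535,0.98,0.2,0,0,0.8],
  [0.7,-0.535,0.98,0.2,0,0,0.8],
  [0.7,-0.535,0.98,0.2,0,0,0.8],
  [0.7,-0.535,0.98,0.2,0,0,0.8],
  [0.7,-0.535,0.98,0.2,0,0,0.8],
])

```text
clock: 3.5
position: [0.4203, 0.0567, 0.1665]
ee_rot: [-3.135, 0.193, 0.0]
force: [0.3, -0.6, 0.8]
width: 0.702
gripper_force: 0.0
```

```bash
python3 - <<'E'
from h import *
s=arm.observe();print(yaw(s)[0],s["position"],s["joints"]); go([.421,.0555,.056],-97,6)
E
```

```text
-97.05626003904224 [0.42033565 0.05670217 0.16650265] [-0.99526658  0.22085983  0.88572043  2.16280844 -0.22861101  0.85067006
 -1.66332973]
rows 6 shift [0.005 0.007] z 0.737 turn -0.002
```

carry_out([
  [0.7,0,0,0.74,0,0,0],
  [0.7,0,0,0.74,0,0,0],
  [0.7,0,0,0.74,0,0,0],
  [0.7,0,0,0.74,0,0,0],
  [0.7,0,0,0.74,0,0,0],
  [0.7,0,0,0.74,0,0,0],
])

```text
clock: 4.1
position: [0.4208, 0.0578, 0.0552]
ee_rot: [-3.136, 0.188, -0.0]
force: [-0.2, 0.5, -0.1]
width: 0.701
gripper_force: 0.0
```

carry_out([
  [0.15,0,0,0,0,0,0],
  [0.15,0,0,0,0,0,0],
  [0.15,0,0,0,0,0,0],
  [0.15,0,0,0,0,0,0],
  [0.15,0,0,0,0,0,0],
], squeeze=15)

```text
clock: 4.6
position: [0.4217, 0.0588, 0.0563]
ee_rot: [-3.136, 0.182, -0.002]
force: [0.3, 0.7, -0.2]
width: 0.316
gripper_force: 0.0
```

carry_out([
  [0.15,0,0,0,0,0,0],
  [0.15,0,0,0,0,0,0],
  [0.15,0.03,0.56,0,0,0,-1],
  [0.15,0.03,0.56,0,0,0,-1],
  [0.15,0.03,0.56,0,0,0,-1],
  [0.15,0.03,0.56,0,0,0,-1],
])

```text
clock: 5.2
position: [0.4255, 0.0038, 0.056]
ee_rot: [-3.107, -0.452, 0.002]
force: [-2.3, 5.4, 7.9]
width: 0.264
gripper_force: 15.1
```

carry_out([
  [0.15,0.03,0.56,0,0,0,-1],
  [0.15,0.03,0.56,0,0,0,-1],
  [0.15,0.03,0.56,0,0,0,-1],
  [0.15,0.03,0.56,0,0,0,-1],
])

```text
clock: 5.6
position: [0.4507, -0.0461, 0.056]
ee_rot: [-2.955, -1.059, 0.004]
force: [-6.4, 3.2, 13.5]
width: 0.259
gripper_force: 15.1
```

```bash
python3 - <<'E'
from h import *
s=arm.observe();d=s["position"][:2]-[.559,.0385];print(yaw(s)[0],s["position"],np.hypot(*d),np.degrees(np.arctan2(d[1],d[0])),s["force"])
E
```

```text
-50.58789402422588 [ 0.45068606 -0.04613835  0.05596132] 0.13746111831452681 -141.99532802834122 [-6.41898339  3.22516825 13.4720834 ]
```

carry_out([
  [0.6,0,0,0,0,0,0],
  [0.6,0,0,0,0,0,0],
  [0.6,0,0,0,0,0,0],
  [0.6,0,0,-1,0,0,0],
  [0.6,0,0,-1,0,0,0],
  [0.6,0,0,-1,0,0,0],
])

```text
clock: 6.2
position: [0.4518, -0.0457, 0.1314]
ee_rot: [-2.96, -1.053, 0.001]
force: [1.0, 0.2, -1.1]
width: 0.598
gripper_force: 0.0
```

carry_out([
  [0.6,0,0,-1,0,0,0],
  [0.6,0,0,-1,0,0,0],
  [0.6,0,0,-1,0,0,0],
])

```text
clock: 6.5
position: [0.4519, -0.0456, 0.2066]
ee_rot: [-2.96, -1.053, 0.0]
force: [0.9, 0.4, 0.3]
width: 0.595
gripper_force: 0.0
```

```bash
python3 - <<'E'
from h import *
s=arm.observe();print(yaw(s)[0],s["position"],s["width"]); go([.574,-.3715,.18],-50,14)
im=arm.get_image("top"); np.savez("top1.npz",**im); P=cloud(im)
m=near(P,[.559,.0385],.1,.070,.083)
L,N,st,ce=[*cv2.connectedComponentsWithStats(m.astype(np.uint8))]
for i in range(1,L):
    if st[i,4]>15: print("jaw",P[N==i].mean(0),st[i,4])
m=near(P,[.455,-.05],.04,.08,.099); print("handle",P[m].mean(0),m.sum())
E
```

```text
-50.82657136212969 [ 0.45186961 -0.04557828  0.20661616] 0.5954339778102142
rows 14 shift [-0.324  0.94 ] z 0.076 turn -0.01
jaw [0.60524256 0.09335937 0.07653339] 59
jaw [ 0.58316995 -0.02774316  0.07611221] 62
jaw [0.48923193 0.0512504  0.07661476] 62
handle [nan nan nan] 0<stdin>:8: RuntimeWarning: Mean of empty slice.
  ret = um.true_divide(
```

carry_out([
  [0.45,-0.325,0.94,0,0,0,0],
  [0.45,-0.325,0.94,0,0,0,0],
  [0.45,-0.325,0.94,0,0,0,0],
  [0.45,-0.325,0.94,0,0,0,0],
  [0.45,-0.325,0.94,0,0,0,0],
  [0.45,-0.325,0.94,0,0,0,0],
  [0.45,-0.325,0.94,0,0,0,0],
])

```text
clock: 7.25
position: [0.5124, -0.2098, 0.2053]
ee_rot: [-2.959, -1.054, 0.0]
force: [0.4, -0.4, -0.5]
width: 0.455
gripper_force: 0.0
```

carry_out([
  [0.45,-0.325,0.94,0.15,0,0,0],
  [0.45,-0.325,0.94,0.15,0,0,0],
  [0.45,-0.325,0.94,0.15,0,0,0],
  [0.45,-0.325,0.94,0.15,0,0,0],
  [0.45,-0.325,0.94,0.15,0,0,0],
  [0.45,-0.325,0.94,0.15,0,0,0],
  [0.45,-0.325,0.94,0.15,0,0,0],
])

```text
clock: 7.95
position: [0.5725, -0.3731, 0.1786]
ee_rot: [-2.959, -1.053, 0.0]
force: [0.7, 0.7, 0.7]
width: 0.45
gripper_force: 0.0
```

```bash
python3 - <<'E'
from h import *
s=arm.observe();print(yaw(s)[0],s["position"],s["width"]); go([.574,-.3715,.092],-50,5)
im=arm.get_image("scene"); P=cloud(im); print(rim(P,[.5415,-.333],.112)); save(im,"s1.png",(180,320,260,400),4)
E
```

```text
-50.80769866350353 [ 0.57251089 -0.37306042  0.17863911] 0.44951280371995334
rows 5 shift [ 0.017 -0.002] z 0.693 turn -0.028
(array([ 0.54185103, -0.3327382 ]), np.float64(0.05047345905991016), 350)
```

View pics/s1.png

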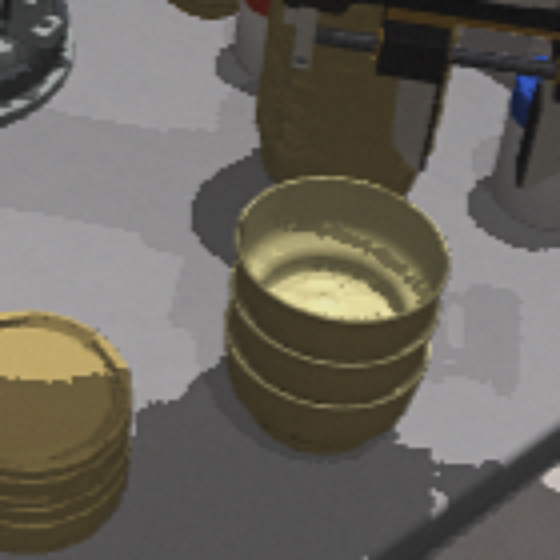

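carry_out([
  [0.45,0.09,0,0.7,0,0,0],
  [0.45,0,0,0.7,0,0,0],
  [0.45,0,0,0.7,0,0,0],
  [0.45,0,0,0.7,0,0,0],
  [0.45,0,0,0.75,0,0,0],
])

```text
clock: 8.5
position: [0.5739, -0.3707, 0.0897]
ee_rot: [-2.959, -1.053, 0.0]
force: [-0.3, 0.4, -0.2]
width: 0.452
gripper_force: 0.0
```

carry_out([
  [0,0,0,0,0,0,0],
  [0,0,0,0,0,0,0],
  [0,0,0,0,0,0,0],
  [0,0,0,0,0,0,0],
  [0,0,0,0,0,0,0],
  [0,0,0,0,0,0,0],
  [0,0,0,0,0,0,0],
], squeeze=20)

```text
clock: 9.2
position: [0.5739, -0.3717, 0.0917]
ee_rot: [2.96, 1.053, 0.001]
force: [-1.8, 1.7, 4.2]
width: 0.104
gripper_force: 18.8
```

carry_out([
  [0,0,0,0,0,0,0],
  [0,0,0,-0.2,0,0,0],
  [0,0,0,-0.2,0,0,0],
  [0,0,0,-0.4,0,0,0],
  [0,0,0,-0.6,0,0,0],
  [0,0,0,-0.6,0,0,0],
])

```text
clock: 9.8
position: [0.5737, -0.3721, 0.1423]
ee_rot: [2.959, 1.053, 0.0]
force: [0.4, -0.3, 0.2]
width: 0.071
gripper_force: 19.6
```

```bash
python3 - <<'E'
from h import *
s=arm.observe();print(yaw(s)[0],s["position"],s["width"],s["force"])
im=arm.get_image("scene"); P=cloud(im); save(im,"s2.png",(160,320,240,400),4)
E
```

```text
-50.840136272973474 [ 0.57372947 -0.37205836  0.14225898] 0.07091410105059008 [ 0.40949843 -0.29525784  0.22216576]
```

View pics/s2.png

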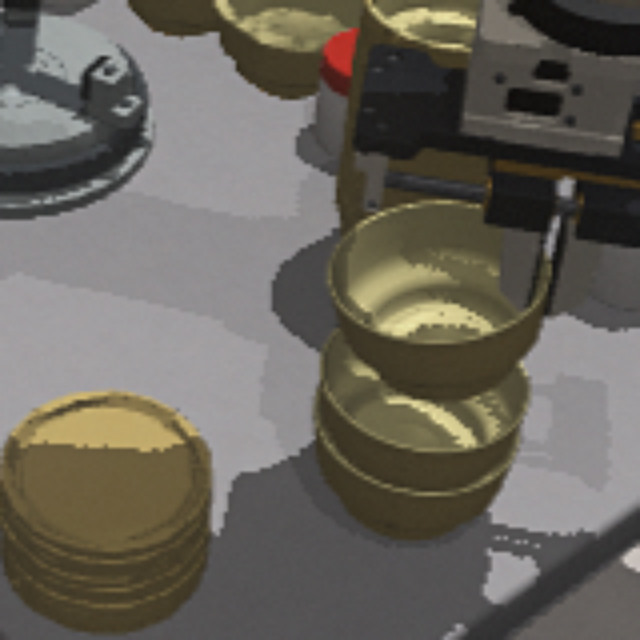

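The tin is held by the fingers at crop (530,240) and lifted clear. The two lower tins stay put at (420,450). Next I raise it further and measure its tilt.

carry_out([
  [0,0,0,-0.6,0,0,0],
  [0,0,0,-0.8,0,0,0],
  [0,0,0,-0.8,0,0,0],
  [0,0,0,-0.2,0,0,0],
  [0,0,0,0,0,0,0],
])

```text
clock: 10.35
position: [0.574, -0.372, 0.2017]
ee_rot: [2.959, 1.053, 0.002]
force: [-0.5, 1.0, -0.4]
width: 0.07
gripper_force: 19.6
```

```bash
cat >> h.py <<'E'
def rimplane(c,zr,names=("top","scene"),r=.056,band=.025):
    """rim points: highest gold points per azimuth bin; returns plane fit + circle"""
    Q=[]
    for n in names:
        im=arm.get_image(n); P=cloud(im); hsv=cv2.cvtColor(im["pixels"],cv2.COLOR_RGB2HSV)
        m=near(P,c,.066,zr-band,zr+band)&(hsv[...,0]>18)&(hsv[...,0]<35)&(hsv[...,1]>60)
        q=P[m]; d=np.hypot(*(q[:,:2]-c).T); a=np.degrees(np.arctan2(q[:,1]-c[1],q[:,0]-c[0]))//10
        k=d>.042
        for b in np.unique(a[k]):
            w=q[k&(a==b)]; t=w[w[:,2]>np.max(w[:,2])-.003]
            if len(w)>4: Q.append([*t.mean(0),n=="top"])
    Q=np.array(Q); X=Q[:,:3]
    for _ in range(5):
        s=np.linalg.lstsq(np.c_[X[:,:2]-c,np.ones(len(X))],X[:,2],rcond=None)[0]
        e=X[:,2]-np.c_[X[:,:2]-c,np.ones(len(X))]@s; X2=X[abs(e)<max(.003,1.5*e.std())]
        if len(X2)==len(X): break
        X=X2
    print("tilt dz/dx,dz/dy,z",s.round(4),"resid",e.std().round(4),len(X),"circle",circ(X))
    return s
E
python3 - <<'E'
from h import *
s=arm.observe();p=s["position"];y=np.radians(yaw(s)[0]);print(p,s["width"],s["joints"])
c=p[:2]-.0505*np.array([np.cos(y),np.sin(y)]); print(c)
for nn in (("top",),("scene",)):
  t=rimplane(c,p[2]+.024,nn); print("slope along outward",np.degrees(t[0]*np.cos(y)+t[1]*np.sin(y)),"lateral",np.degrees(-t[0]*np.sin(y)+t[1]*np.cos(y)))
E
```

```text
[ 0.57401832 -0.37197166  0.2016942 ] 0.06956019861692905 [ 0.1406542   0.59649378  0.59061657  1.47960922 -0.34714791  1.16931026
 -0.10001358]
[ 0.54211521 -0.33282525]Traceback (most recent call last):
  File "<stdin>", line 5, in <module>
  File "h.py", line 48, in rimplane
    Q=np.array(Q); X=Q[:,:3]
                     ~^^^^^^
IndexError: too many indices for array: array is 1-dimensional, but 2 were indexed
```

```bash
python3 - <<'E'
from h import *
s=arm.observe();p=s["position"];y=np.radians(yaw(s)[0])
c=p[:2]-.0505*np.array([np.cos(y),np.sin(y)])
for nn in ("scene",):
  im=arm.get_image(nn);P=cloud(im);m=near(P,c,.07,.14,.26);print(nn,m.sum(),np.median(cv2.cvtColor(im["pixels"],cv2.COLOR_RGB2HSV)[m],axis=0))
  q=P[m];print(np.percentile(q[:,2],[1,10,50,90,99]))
  t=rimplane(c,p[2]+.024,(nn,)); print("slope along outward",np.degrees(t[0]*np.cos(y)+t[1]*np.sin(y)),"lateral",np.degrees(-t[0]*np.sin(y)+t[1]*np.cos(y)))
  save(im,"s3.png",(100,320,220,440),3)
E
```

```text
scene 2576 [24. 85. 77.]
[0.16032359 0.16652846 0.19560601 0.22956641 0.25211307]
tilt dz/dx,dz/dy,z [ 0.1154 -0.1319  0.2128] resid 0.0006 29 circle (array([ 0.53979249, -0.33634201]), np.float64(0.050446824982499014))
slope along outward 10.032361914969051 lateral 0.35030130114602803
```

View pics/s3.png

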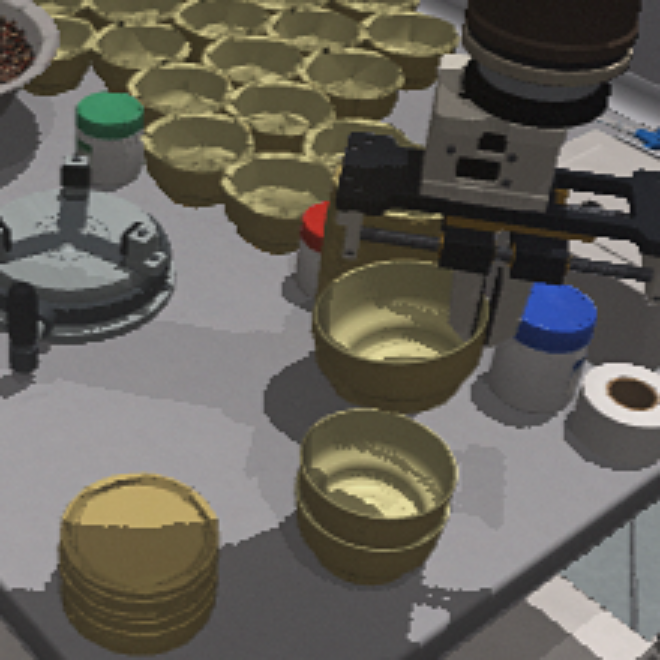

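The tin hangs tilted by 10°, gripped side up, and the two lower tins are in place. I'll carry it high with the tool vertical, then tilt the tool to level it above the chuck.

```bash
python3 - <<'E'
from h import *
go([.605,.030,.26],-10,18,([.574,-.372,.26],-50.8))
E
```

```text
rows 18 shift [ 0.814 -0.417] z 0.0 turn -0.396
```

carry_out([
  [0,0,0,-0.6,0,0,0],
  [0,0,0,-0.6,0,0,0],
  [0,0,0,-0.6,0,0,0],
  [0,0,0,-0.5,0,0,0],
])

```text
clock: 10.9
position: [0.574, -0.3721, 0.2605]
ee_rot: [2.959, 1.053, 0.002]
force: [-0.0, -0.1, -1.0]
width: 0.072
gripper_force: 19.6
```

carry_out([
  [0,0.4,-0.2,0,0,0,-0.2],
  [0,0.815,-0.415,0,0,0,-0.4],
  [0,0.815,-0.415,0,0,0,-0.4],
  [0,0.815,-0.415,0,0,0,-0.4],
  [0,0.815,-0.415,0,0,0,-0.4],
  [0,0.815,-0.415,0,0,0,-0.4],
  [0,0.815,-0.415,0,0,0,-0.4],
  [0,0.815,-0.415,0,0,0,-0.4],
])

```text
clock: 11.7
position: [0.6221, -0.2058, 0.2578]
ee_rot: [-2.766, -1.488, 0.0]
force: [0.1, -0.5, -0.3]
width: 0.071
gripper_force: 19.6
```

carry_out([
  [0,0.815,-0.415,0,0,0,-0.4],
  [0,0.815,-0.415,0,0,0,-0.4],
  [0,0.815,-0.415,0,0,0,-0.4],
  [0,0.815,-0.415,0,0,0,-0.4],
  [0,0.815,-0.415,0,0,0,-0.4],
  [0,0.815,-0.415,0,0,0,-0.4],
  [0,0.815,-0.415,0,0,0,-0.4],
  [0,0.815,-0.415,0,0,0,-0.4],
])

```text
clock: 12.5
position: [0.617, -0.0238, 0.2579]
ee_rot: [-2.493, -1.91, 0.0]
force: [0.3, -0.2, -0.1]
width: 0.067
gripper_force: 19.6
```

carry_out([
  [0,0.815,-0.415,0,0,0,-0.4],
  [0,0.815,-0.415,0,0,0,-0.4],
  [0,0.4,-0.2,0,0,0,-0.2],
  [0,0,0,0,0.4,0,0],
  [0,0,0,0,0.5,0,0],
  [0,0,0,0,0.5,0,0],
  [0,0,0,0,0.35,0,0],
  [0,0,0,0,0,0,0],
])

```text
clock: 13.3
position: [0.6046, 0.029, 0.2573]
ee_rot: [-2.293, -1.938, 0.172]
force: [-0.3, -0.1, -0.0]
width: 0.071
gripper_force: 19.6
```

```bash
cat >> h.py <<'E'
def todelta(p,n):
    s=arm.observe(); _,R=yaw(s); print("rows",n,"tool shift",(R.T@(np.array(p)-s["position"])/.025/n).round(3))
def tin(r=.047,dz=.02,names=("scene",)):
    s=arm.observe();p=s["position"];yd,R=yaw(s);y=np.radians(yd);u=np.array([np.cos(y),np.sin(y)])
    print("tcp",p.round(4),"yaw",round(yd,1),"lean",np.degrees(np.arcsin(R[2,1])).round(2),"w",round(s["width"],3),"F",s["force"].round(1))
    t=rimplane(p[:2]-r*u,p[2]+dz,names); print("tilt outward",np.degrees(t[:2]@u).round(2),"lateral",np.degrees(t[:2]@[-u[1],u[0]]).round(2))
E
python3 - <<'E'
from h import *
tin()
E
```

```text
tcp [0.6046 0.029  0.2573] yaw -9.6 lean -10.11 w 0.071 F [-0.3 -0.1 -0. ]
tilt dz/dx,dz/dy,z [2.800e-03 1.000e-04 2.786e-01] resid 0.0007 28 circle (array([0.55830375, 0.03253404]), np.float64(0.050559168050185156))
tilt outward 0.16 lateral 0.03
```

```bash
python3 - <<'E'
from h import *
todelta([.6053,.0345,.257],1); todelta([.6046,.029,.100],7); todelta([.6046,.029,.2323],1)
E
```

```text
rows 1 tool shift [0.22  0.001 0.021]
rows 7 tool shift [0.    0.158 0.886]
rows 1 tool shift [-0.001  0.182  0.993]
```

carry_out([
  [0,0.22,0.08,0.45,0,0,0],
  [0,0,0.16,0.88,0,0,0],
  [0,0,0.16,0.88,0,0,0],
  [0,0,0.16,0.88,0,0,0],
  [0,0,0.16,0.88,0,0,0],
  [0,0,0.16,0.88,0,0,0],
  [0,0,0.16,0.88,0,0,0],
  [0,0,0,0,0,0,0],
])

```text
clock: 14.15
position: [0.6032, 0.0355, 0.1096]
ee_rot: [-2.29, -1.938, 0.176]
force: [-0.5, 0.0, -0.3]
width: 0.067
gripper_force: 19.6
```

```bash
python3 - <<'E'
from h import *
tin()
todelta([.6053,.0345,.079],4)
im=arm.get_image("scene"); save(im,"s4.png",(120,240,180,320),4)
E
```

```text
tcp [0.6032 0.0355 0.1096] yaw -9.5 lean -10.3 w 0.067 F [-0.5  0.  -0.3]
tilt dz/dx,dz/dy,z [-0.0102  0.0025  0.1312] resid 0.0009 29 circle (array([0.5567542 , 0.03927955]), np.float64(0.050513213095222935))
tilt outward -0.6 lateral 0.04
rows 4 tool shift [-0.006  0.068  0.318]
```

View pics/s4.png

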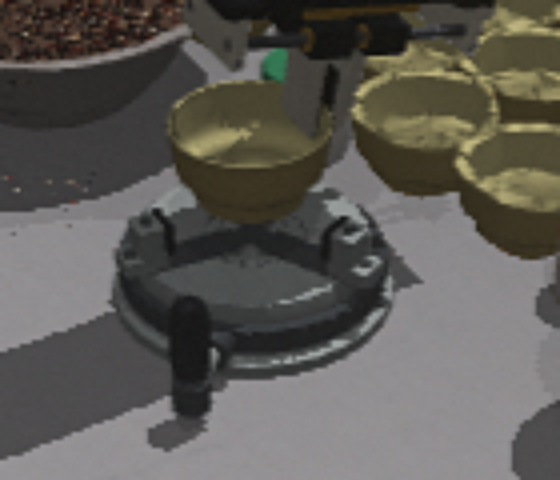

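The tin hangs level over the chuck, rim at crop (250,130), and the jaws stand open at (155,225) and (340,235). I'll lower it with a small correction in x.

```bash
python3 - <<'E'
from h import *
todelta([.6054,.0343,.0805],4);s=arm.observe(); todelta(s["position"]+[0,0,-.001],1)
E
```

```text
rows 4 tool shift [-0.008  0.058  0.317]
rows 1 tool shift [0.    0.007 0.039]
```

carry_out([
  [0,-0.01,0.065,0.32,0,0,0],
  [0,-0.01,0.065,0.32,0,0,0],
  [0,-0.01,0.065,0.32,0,0,0],
  [0,-0.01,0.065,0.32,0,0,0],
  [0,0,0,0,0,0,0],
])

```text
clock: 14.75
position: [0.6058, 0.0335, 0.0787]
ee_rot: [-2.293, -1.938, 0.172]
force: [-0.7, -0.7, -0.3]
width: 0.072
gripper_force: 19.6
```

carry_out([
  [0,0,0.01,0.04,0,0,0],
  [0,0,0.01,0.04,0,0,0],
  [0,0,0,0,0,0,0],
])

```text
clock: 15.05
position: [0.6068, 0.0336, 0.0782]
ee_rot: [-2.294, -1.939, 0.17]
force: [0.0, -0.2, 0.4]
width: 0.073
gripper_force: 19.6
```

```bash
python3 - <<'E'
from h import *
tin()
E
```

```text
tcp [0.6068 0.0336 0.0782] yaw -9.6 lean -10.0 w 0.073 F [ 0.  -0.2  0.4]
tilt dz/dx,dz/dy,z [0.0037 0.0033 0.0999] resid 0.001 28 circle (array([0.56073488, 0.03735944]), np.float64(0.05039996236346575))
tilt outward 0.18 lateral 0.22
```

carry_out([
  [0,0,0,0.04,0,0,0],
  [0,0,0,0,0,0,0],
])

```text
clock: 15.3
position: [0.6072, 0.0335, 0.0778]
ee_rot: [-2.294, -1.94, 0.168]
force: [0.4, 0.1, 5.2]
width: 0.067
gripper_force: 19.8
```

carry_out([
  [0,0,0,0.04,0,0,0],
  [0,0,0,0,0,0,0],
])

```text
clock: 15.5
position: [0.6076, 0.0335, 0.0775]
ee_rot: [-2.295, -1.94, 0.166]
force: [1.0, -0.4, 10.1]
width: 0.072
gripper_force: 20.1
```

carry_out([
  [0,0,0,0.04,0,0,0],
  [0,0,0,0,0,0,0],
])

```text
clock: 15.7
position: [0.6081, 0.0335, 0.0772]
ee_rot: [-2.296, -1.941, 0.165]
force: [1.6, -0.1, 16.1]
width: 0.073
gripper_force: 20.6
```

```bash
python3 - <<'E'
from h import *
tin()
E
```

```text
tcp [0.6081 0.0335 0.0772] yaw -9.6 lean -9.78 w 0.073 F [ 1.6 -0.1 16.1]
tilt dz/dx,dz/dy,z [-0.0466 -0.0011  0.1009] resid 0.0009 27 circle (array([0.56238925, 0.0366106 ]), np.float64(0.05090639753922155))
tilt outward -2.62 lateral -0.51
```

carry_out([
  [0,0,-0.1,-0.1,0,0,0],
  [0,0,0,0,0,0,0],
])

```text
clock: 15.95
position: [0.6041, 0.0341, 0.0784]
ee_rot: [-2.294, -1.939, 0.169]
force: [0.9, 1.0, 0.9]
width: 0.068
gripper_force: 19.6
```

```bash
python3 - <<'E'
from h import *
tin()
E
```

```text
tcp [0.6041 0.0341 0.0784] yaw -9.6 lean -9.99 w 0.068 F [0.9 1.  0.9]
tilt dz/dx,dz/dy,z [-0.0053  0.0154  0.1   ] resid 0.0009 27 circle (array([0.55812168, 0.03759357]), np.float64(0.05027993810714164))
tilt outward -0.45 lateral 0.82
```

Tin is on the face, level and centred to about 1 mm. Releasing it and lifting.

carry_out([
  [0.3,0,0,0,0,0,0],
  [0.3,0,0,0,0,0,0],
  [0.3,0,0,0,0,0,0],
  [0.3,0,0,0,0,0,0],
])

```text
clock: 16.4
position: [0.6039, 0.0339, 0.0776]
ee_rot: [-2.293, -1.939, 0.171]
force: [-0.2, 1.0, 0.3]
width: 0.295
gripper_force: 0.0
```

carry_out([
  [0.3,0,-0.1,-0.5,0,0,0],
  [0.3,0,-0.14,-0.8,0,0,0],
  [0.3,0,-0.16,-0.9,0,0,0],
  [0.3,0,-0.16,-0.9,0,0,0],
  [0.5,0,-0.16,-0.9,0,0,0],
])

```text
clock: 16.9
position: [0.6038, 0.034, 0.1814]
ee_rot: [-2.294, -1.939, 0.169]
force: [0.3, 0.5, -0.1]
width: 0.347
gripper_force: 0.0
```

```bash
python3 - <<'E'
from h import *
s=arm.observe();print(s["position"],yaw(s)[0])
im=arm.get_image("scene");P=cloud(im);print("rim",rim(P,[.559,.038],.098))
c=[.559,.038]
t=rimplane(np.array(c),.099,("scene",))
m=near(P,[.455,-.05],.04,.045,.099); print("handle",(P[m].min(0)+P[m].max(0))/2,m.sum())
# plan: undo lean then above handle
go([.4515,-.0458,.19],-50.6,12,(s["position"],yaw(s)[0]))
E
```

```text
[0.60378317 0.0339767  0.18144747] -9.57968513019541
rim (array([0.5580899 , 0.03832101]), np.float64(0.05059094594804736), 196)
tilt dz/dx,dz/dy,z [ 0.0055 -0.0103  0.0998] resid 0.0008 31 circle (array([0.55789359, 0.03795535]), np.float64(0.050814499587500485))
handle [ 0.45104667 -0.05114345  0.0707759 ] 195
rows 12 shift [-0.485 -0.327] z -0.029 turn 0.597
```

carry_out([
  [0.6,0,0,0,-0.5,0,0],
  [0.6,0,0,0,-0.6,0,0],
  [0.6,0,0,0,-0.65,0,0],
  [0.6,0,0,0,0,0,0],
])

```text
clock: 17.4
position: [0.6023, 0.0345, 0.1799]
ee_rot: [-2.398, -2.029, -0.001]
force: [0.0, -0.9, 0.3]
width: 0.601
gripper_force: 0.0
```

```bash
python3 - <<'E'
from h import *
s=arm.observe();print(s["position"],yaw(s))
go([.4515,-.0500,.18],-50,12)
E
```

```text
[0.60230079 0.03452899 0.17989563] (np.float64(-9.533817105206152), array([[ 1.65629475e-01,  9.86187981e-01,  3.79481841e-04],
       [ 9.86187799e-01, -1.65629697e-01,  6.54259550e-04],
       [ 7.08076367e-04,  2.65875696e-04, -9.99999714e-01]]))
rows 12 shift [-0.495 -0.317] z -0.0 turn 0.589
```

carry_out([
  [0.6,-0.495,-0.315,0,0,0,0.59],
  [0.6,-0.495,-0.315,0,0,0,0.59],
  [0.6,-0.495,-0.315,0,0,0,0.59],
  [0.6,-0.495,-0.315,0,0,0,0.59],
  [0.6,-0.495,-0.315,0,0,0,0.59],
  [0.6,-0.495,-0.315,0,0,0,0.59],
])

```text
clock: 18.0
position: [0.5359, -0.0222, 0.1796]
ee_rot: [-2.72, -1.57, 0.002]
force: [0.1, -0.5, 0.3]
width: 0.604
gripper_force: 0.0
```

carry_out([
  [0.6,-0.495,-0.315,0,0,0,0.59],
  [0.6,-0.495,-0.315,0,0,0,0.59],
  [0.6,-0.495,-0.315,0,0,0,0.59],
  [0.6,-0.495,-0.315,0,0,0,0.59],
  [0.6,-0.495,-0.315,0,0,0,0.59],
  [0.6,-0.495,-0.315,0,0,0,0.59],
  [0.6,0,0,0,0,0,0],
])

```text
clock: 18.7
position: [0.4521, -0.051, 0.1796]
ee_rot: [-2.953, -1.067, 0.003]
force: [0.5, 0.5, 0.6]
width: 0.599
gripper_force: 0.0
```

```bash
python3 - <<'E'
from h import *
s=arm.observe();print(s["position"],yaw(s)[0])
go([.4515,-.0495,.056],-50,6)
E
```

```text
[ 0.45213575 -0.05095388  0.17960564] -50.26315567111722
rows 6 shift [ 0.003 -0.01 ] z 0.824 turn -0.008
```

carry_out([
  [0.6,0,0,0.82,0,0,0],
  [0.6,0,0,0.82,0,0,0],
  [0.6,0,0,0.82,0,0,0],
  [0.6,0,0,0.82,0,0,0],
  [0.6,0,0,0.82,0,0,0],
  [0.6,0,0,0.82,0,0,0],
])

```text
clock: 19.3
position: [0.4548, -0.0502, 0.0555]
ee_rot: [-2.952, -1.074, 0.0]
force: [-0.4, -0.2, -0.3]
width: 0.598
gripper_force: 0.0
```

carry_out([
  [0.15,0,0,0,0,0,0],
  [0.15,0,0,0,0,0,0],
  [0.15,0,0,0,0,0,0],
  [0.15,0,0,0,0,0,0],
  [0.15,0,0,0,0,0,0],
  [0.15,0,0,0,0,0,0],
], squeeze=30)

```text
clock: 19.9
position: [0.4537, -0.0498, 0.0572]
ee_rot: [-2.952, -1.072, -0.001]
force: [-1.6, 3.0, 6.1]
width: 0.255
gripper_force: 30.0
```

```bash
cat >>h.py <<'E'
def lev():
    s=arm.observe();d=s["position"][:2]-[.559,.0387];a=np.degrees(np.arctan2(d[1],d[0]))%360
    t=np.radians(a-90);u=np.array([np.cos(t),np.sin(t)])  # clockwise tangent
    print("r",np.hypot(*d).round(4),"ang",a.round(1),"value",np.radians(234-a-10.2).round(3),"yaw",yaw(s)[0].round(1),"F",s["force"].round(1),"Fclosing",(-s["force"][:2]@u).round(1))
E
python3 -c "
from h import *
lev()"
```

```text
r 0.1376 ang 220.0 value 0.066 yaw -50.1 F [-1.6  3.   6.1] Fclosing -3.3
```

carry_out([
  [0.15,0.03,-0.4,0,0,0,0.7],
  [0.15,0.03,-0.56,0,0,0,1],
  [0.15,0.03,-0.56,0,0,0,1],
  [0.15,0.03,-0.56,0,0,0,1],
  [0.15,0.02,-0.28,0,0,0,0.5],
  [0.15,0,0,0,0,0,0],
])

```text
clock: 20.5
position: [0.4259, 0.0026, 0.0571]
ee_rot: [-3.111, -0.43, 0.001]
force: [-5.3, 1.9, 13.6]
width: 0.256
gripper_force: 30.1
```

```bash
python3 -c "
from h import *
lev()
im=arm.get_image('scene');P=cloud(im);print('rim',rim(P,[.559,.038],.098));rimplane(np.array([.559,.038]),.099,('scene',))"
```

```text
r 0.1379 ang 195.2 value 0.5 yaw -74.2 F [-5.3  1.9 13.6] Fclosing -3.2
rim (array([0.55843569, 0.03833801]), np.float64(0.05034344297263589), 154)
tilt dz/dx,dz/dy,z [ 0.0055 -0.0033  0.0996] resid 0.0008 22 circle (array([0.55796024, 0.03773455]), np.float64(0.05050481699578267))
```

carry_out([
  [0.15,0.01,-0.28,0,0,0,0.5],
  [0.15,0.01,-0.28,0,0,0,0.5],
  [0.15,0,0,0,0,0,0],
])

```text
clock: 20.9
position: [0.4228, 0.0159, 0.0571]
ee_rot: [-3.128, -0.274, 0.002]
force: [-6.7, 1.7, 14.6]
width: 0.259
gripper_force: 30.1
```

```bash
python3 -c "
from h import *
lev()"
```

```text
r 0.1381 ang 189.5 value 0.599 yaw -80.0 F [-6.7  1.7 14.6] Fclosing -2.7
```

carry_out([
  [0.15,0.01,-0.28,0,0,0,0.5],
  [0.15,0,0,0,0,0,0],
])

```text
clock: 21.1
position: [0.4218, 0.0228, 0.0571]
ee_rot: [-3.134, -0.195, 0.002]
force: [-7.3, 0.4, 14.7]
width: 0.255
gripper_force: 30.1
```

```bash
python3 -c "
from h import *
lev()"
```

```text
r 0.1381 ang 186.6 value 0.649 yaw -82.9 F [-7.3  0.4 14.7] Fclosing -1.2
```

carry_out([
  [0.15,-0.03,-0.17,-0.04,0,0,0.3],
  [0.15,0,0,0,0,0,0],
])

```text
clock: 21.3
position: [0.4212, 0.0266, 0.0574]
ee_rot: [3.138, 0.15, -0.0]
force: [0.3, -1.0, -11.0]
width: 0.257
gripper_force: 29.9
```

```bash
python3 -c "
from h import *
lev()"
```

```text
r 0.1383 ang 185.0 value 0.677 yaw -84.5 F [  0.3  -1.  -11. ] Fclosing 1.0
```

carry_out([
  [0.15,0,-0.17,0,0,0,0.3],
  [0.15,0,0,0,0,0,0],
])

```text
clock: 21.5
position: [0.4209, 0.0302, 0.0574]
ee_rot: [3.139, 0.103, -0.0]
force: [1.2, -3.8, -11.7]
width: 0.256
gripper_force: 29.9
```

```bash
python3 -c "
from h import *
lev()
im=arm.get_image('scene');P=cloud(im);print('rim',rim(P,[.559,.038],.098));rimplane(np.array([.559,.038]),.099,('scene',))"
```

```text
r 0.1383 ang 183.5 value 0.703 yaw -86.2 F [  1.2  -3.8 -11.7] Fclosing 3.9
rim (array([0.56034161, 0.03972361]), np.float64(0.050337092761143086), 185)
tilt dz/dx,dz/dy,z [ 0.012  -0.0049  0.0998] resid 0.0012 26 circle (array([0.55946656, 0.03957388]), np.float64(0.05036265699223074))
```

carry_out([
  [0.15,0,-0.17,0.02,0,0,0.2],
  [0.15,0,0,0,0,0,0],
])

```text
clock: 21.8
position: [0.4208, 0.033, 0.0573]
ee_rot: [3.139, 0.069, 0.0]
force: [-1.8, -11.8, 1.0]
width: 0.259
gripper_force: 30.0
```

```bash
python3 -c "
from h import *
lev()"
```

```text
r 0.1383 ang 182.3 value 0.723 yaw -87.5 F [ -1.8 -11.8   1. ] Fclosing 11.8
```

carry_out([
  [0.15,0,-0.12,0,0,0,0],
  [0.15,0,0,0,0,0,0],
])

```text
clock: 22.0
position: [0.4208, 0.0344, 0.0573]
ee_rot: [3.137, 0.067, 0.001]
force: [-2.0, -19.2, 0.3]
width: 0.26
gripper_force: 30.0
```

```bash
python3 -c "
from h import *
lev()
im=arm.get_image('scene');P=cloud(im);print('rim',rim(P,[.559,.038],.098));rimplane(np.array([.559,.038]),.099,('scene',))"
```

```text
r 0.1383 ang 181.8 value 0.733 yaw -87.6 F [ -2.  -19.2   0.3] Fclosing 19.1
rim (array([0.56017319, 0.03987205]), np.float64(0.05046286831208966), 191)
tilt dz/dx,dz/dy,z [-0.0039 -0.0007  0.0999] resid 0.001 27 circle (array([0.55987204, 0.03919161]), np.float64(0.05061953702038362))
```

carry_out([
  [0.15,0,-0.12,0,0,0,0],
  [0.15,0,0,0,0,0,0],
])

```text
clock: 22.3
position: [0.4207, 0.0357, 0.0573]
ee_rot: [3.136, 0.064, 0.002]
force: [-1.4, -26.1, -0.7]
width: 0.256
gripper_force: 30.0
```

```bash
python3 -c "
from h import *
lev()"
```

```text
r 0.1384 ang 181.2 value 0.743 yaw -87.7 F [ -1.4 -26.1  -0.7] Fclosing 26.1
```

carry_out([
  [0.6,0,0,0,0,0,0],
  [0.6,0,0,0,0,0,0],
  [0.6,0,0,0,0,0,0],
  [0.6,0,0,0,0,0,0],
])

```text
clock: 22.7
position: [0.4211, 0.0412, 0.0574]
ee_rot: [-3.14, -0.072, -0.001]
force: [0.3, 0.3, 0.4]
width: 0.556
gripper_force: 0.0
```

carry_out([
  [0.6,0,0,-0.5,0,0,0],
  [0.6,0,0,-1,0,0,0],
  [0.6,0,0,-1,0,0,0],
  [0.6,0,0,-1,0,0,0],
  [0.6,0,0,-1,0,0,0],
  [0.6,0,0,-1,0,0,0],
])

```text
clock: 23.3
position: [0.4208, 0.0415, 0.1959]
ee_rot: [-3.14, -0.073, -0.001]
force: [0.4, 1.7, -0.4]
width: 0.6
gripper_force: 0.0
```

```bash
python3 - <<'E'
from h import *
c=np.array([.559,.0387])
for n in("top","scene"):
    im=arm.get_image(n);P=cloud(im)
    print(n,"rim",rim(P,c,.098)); rimplane(c,.099,(n,))
    m=near(P,[.421,.036],.035,.045,.099); d=(P[m].min(0)+P[m].max(0))[:2]/2-c; print("handle",m.sum(),np.hypot(*d),"value",np.radians(223.8-np.degrees(np.arctan2(d[1],d[0]))%360))
    m=near(P,c,.1,.070,.083)&(np.hypot(P[...,0]-c[0],P[...,1]-c[1])>.054)
    L,N,st,ce=cv2.connectedComponentsWithStats(m.astype(np.uint8))
    for i in range(1,L):
        if st[i,4]>10: print("jaw",P[N==i].mean(0).round(4),st[i,4])
    print("pile rim",rim(P,np.array([.5415,-.333]),.084,.003),"tall",rim(P,np.array([.6757,-.218]),.192))
    if n=="scene": save(im,"s5.png",None,1.5)
E
```

```text
top rim (array([0.55908134, 0.03961643]), np.float64(0.05072423107119241), 90)Traceback (most recent call last):
  File "<stdin>", line 5, in <module>
  File "h.py", line 48, in rimplane
    Q=np.array(Q); X=Q[:,:3]
                     ~^^^^^^
IndexError: too many indices for array: array is 1-dimensional, but 2 were indexed
```

```bash
python3 - <<'E'
from h import *
c=np.array([.559,.0387])
for n in("top","scene"):
    im=arm.get_image(n);P=cloud(im)
    print(n,"rim",rim(P,c,.098))
    if n=="scene": rimplane(c,.099,(n,)); save(im,"s5.png",None,1.5)
    m=near(P,[.421,.036],.035,.045,.099); d=(P[m].min(0)+P[m].max(0))[:2]/2-c if m.any() else np.ones(2); print("handle",m.sum(),np.hypot(*d),"value",np.radians(223.8-np.degrees(np.arctan2(d[1],d[0]))%360))
    m=near(P,c,.1,.070,.083)&(np.hypot(P[...,0]-c[0],P[...,1]-c[1])>.054)
    L,N,st,ce=cv2.connectedComponentsWithStats(m.astype(np.uint8))
    for i in range(1,L):
        if st[i,4]>10: print("jaw",P[N==i].mean(0).round(4),st[i,4])
    print("pile rim",rim(P,np.array([.5415,-.333]),.084,.003),"tall",rim(P,np.array([.6757,-.218]),.192))
E
```

```text
top rim (array([0.55905496, 0.03956725]), np.float64(0.050773551402172816), 90)
handle 0 1.4142135623730951 value 3.1206487025658616
jaw [0.6001 0.0867 0.0765] 43
jaw [ 0.5805 -0.0192  0.0767] 44
jaw [0.498  0.0502 0.0762] 44
pile rim (array([ 0.54234513, -0.33828742]), np.float64(0.050668105713011564), 75) tall (array([ 0.67576906, -0.21738667]), np.float64(0.049961099113313846), 212)
scene rim (array([0.55972239, 0.0397918 ]), np.float64(0.05063924992474718), 200)
tilt dz/dx,dz/dy,z [-0.0059  0.005   0.1001] resid 0.0011 30 circle (array([0.55975513, 0.03937107]), np.float64(0.05056029889105494))
handle 184 0.13907545591548653 value 0.6619800526122365
jaw [0.4971 0.0469 0.0766] 52
jaw [ 0.58   -0.0217  0.0761] 60
pile rim (array([ 0.54274282, -0.33840494]), np.float64(0.05069817897640872), 238) tall (array([ 0.67603388, -0.21823187]), np.float64(0.05004998392224299), 374)
```

View pics/s5.png

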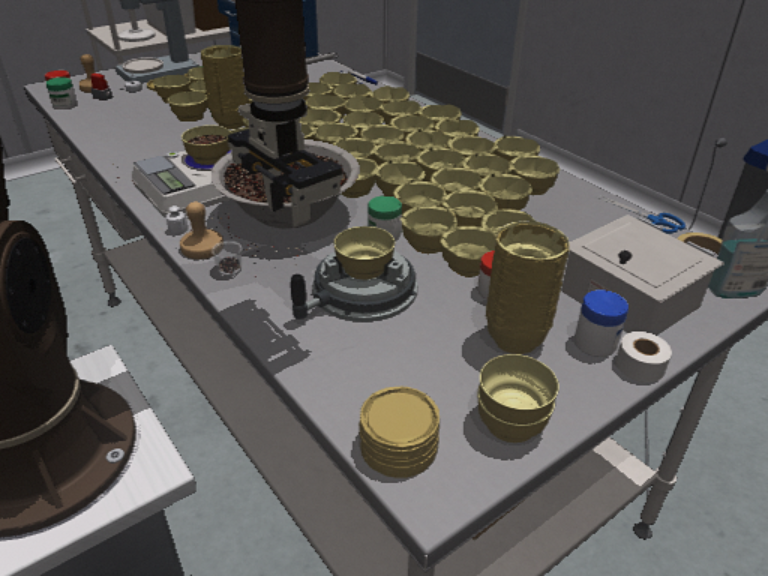

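```bash
python3 - <<'E'
from h import *
for n in("top","scene"):
  for tag in(0,1):
    im=dict(np.load(n+"0.npz")) if tag==0 else arm.get_image(n)
    P=cloud(im); c=np.array([.542,-.335])
    for h in (.010,.02,.030,.036,.05,.06,.068,.083):
        q=P[near(P,c,.075,h-.003,h+.003)]
        if n=="scene" and len(q)>20: 
            d=np.hypot(*(q[:,:2]-c).T); q=q[d>.03]
            m,r=circ(q); print(n,tag,h,m.round(4),r.round(4),len(q))
rimplane(np.array([.5425,-.338]),.083,("scene",))
E
```

```text
scene 0 0.01 [ 0.5418 -0.3322] 0.0363 25
scene 0 0.03 [ 0.5417 -0.3324] 0.048 69
scene 0 0.036 [ 0.5376 -0.3366] 0.0434 96
scene 0 0.05 [ 0.5392 -0.3345] 0.0471 92
scene 0 0.06 [ 0.5359 -0.3375] 0.0419 104
scene 0 0.068 [ 0.5365 -0.337 ] 0.0426 199
scene 0 0.083 [ 0.5403 -0.334 ] 0.0477 337
scene 1 0.01 [ 0.5436 -0.3387] 0.0364 24
scene 1 0.03 [ 0.5368 -0.3424] 0.0423 98
scene 1 0.036 [ 0.5369 -0.3427] 0.0417 209
scene 1 0.05 [ 0.5403 -0.3403] 0.0464 325
scene 1 0.06 [ 0.543  -0.3382] 0.0484 194
scene 1 0.068 [ 0.5431 -0.3382] 0.0492 208
scene 1 0.083 [ 0.5428 -0.3384] 0.0506 262
tilt dz/dx,dz/dy,z [-0.0033  0.0054  0.0846] resid 0.0009 33 circle (array([ 0.54261947, -0.33842707]), np.float64(0.050571937896552295))
```

The tin is clamped centred (lever about 0.66) and level. However, the low pile was dragged about 6 mm (mostly −y) during the lift, so I'll nudge it back gently with closed fingers from the edge side.

```bash
python3 - <<'E'
from h import *
s=arm.observe();print(s["position"],yaw(s)[0],s["clock"]); go([.5415,-.445,.20],-90,22)
E
```

```text
[0.42001756 0.04098237 0.19376496] -87.37640152838725 23.7
rows 22 shift [0.2   0.889] z -0.011 turn 0.021
```

carry_out([
  [0,0.1,0.44,0,0,0,0],
  [0,0.2,0.89,0,0,0,0.02],
  [0,0.2,0.89,0,0,0,0.02],
  [0,0.2,0.89,0,0,0,0.02],
  [0,0.2,0.89,0,0,0,0.02],
  [0,0.2,0.89,0,0,0,0.02],
  [0,0.2,0.89,0,0,0,0.02],
  [0,0.2,0.89,0,0,0,0.02],
], squeeze=10)

```text
clock: 24.5
position: [0.4645, -0.1251, 0.1937]
ee_rot: [3.141, 0.049, -0.002]
force: [0.3, -0.4, -0.1]
width: 0.004
gripper_force: 0.0
```

carry_out([
  [0,0.2,0.89,0,0,0,0.02],
  [0,0.2,0.89,0,0,0,0.02],
  [0,0.2,0.89,0,0,0,0.02],
  [0,0.2,0.89,0,0,0,0.02],
  [0,0.2,0.89,0,0,0,0.02],
  [0,0.2,0.89,0,0,0,0.02],
  [0,0.2,0.89,0,0,0,0.02],
  [0,0.2,0.89,0,0,0,0.02],
])

```text
clock: 25.3
position: [0.5089, -0.3019, 0.1932]
ee_rot: [-3.141, -0.024, 0.003]
force: [0.2, 0.4, 0.7]
width: 0.002
gripper_force: 0.0
```

carry_out([
  [0,0.2,0.89,0,0,0,0.02],
  [0,0.2,0.89,0,0,0,0.02],
  [0,0.2,0.89,0,0,0,0.02],
  [0,0.2,0.89,0,0,0,0.02],
  [0,0.2,0.89,0,0,0,0.02],
  [0,0.2,0.89,0,0,0,0.02],
  [0,0.1,0.44,0,0,0,0],
  [0,0,0,0,0,0,0],
])

```text
clock: 26.1
position: [0.5422, -0.4467, 0.1933]
ee_rot: [3.142, 0.003, -0.003]
force: [0.1, -0.7, -0.1]
width: 0.004
gripper_force: 0.0
```

```bash
python3 - <<'E'
from h import *
s=arm.observe();print(s["position"],yaw(s)[0],s["width"]); go([.542,-.445,.048],-90,8)
E
```

```text
[ 0.54220084 -0.44667386  0.19326302] -89.90305777761093 0.0038456605566097486
rows 8 shift [-0.001 -0.008] z 0.726 turn 0.002
```

carry_out([
  [0,0,0,0.725,0,0,0],
  [0,0,0,0.725,0,0,0],
  [0,0,0,0.725,0,0,0],
  [0,0,0,0.725,0,0,0],
  [0,0,0,0.725,0,0,0],
  [0,0,0,0.725,0,0,0],
  [0,0,0,0.725,0,0,0],
  [0,0,0,0.725,0,0,0],
])

```text
clock: 26.9
position: [0.5433, -0.4446, 0.0482]
ee_rot: [-3.141, -0.007, -0.0]
force: [0.5, 0.2, -0.4]
width: 0.004
gripper_force: 0.0
```

carry_out([
  [0,0,-0.35,0,0,0,0],
  [0,0,-0.35,0,0,0,0],
  [0,0,-0.35,0,0,0,0],
  [0,0,-0.25,0,0,0,0],
  [0,0,0,0,0,0,0],
])

```text
clock: 27.4
position: [0.544, -0.4112, 0.0502]
ee_rot: [-3.141, -0.008, -0.002]
force: [0.4, 0.5, -0.1]
width: 0.002
gripper_force: 0.0
```

```bash
cat >> h.py <<'E'
def pl():
    s=arm.observe();print(s["position"].round(4),s["force"].round(1))
    im=arm.get_image("scene");P=cloud(im);print("pile",rim(P,np.array([.542,-.336]),.083,.003)); return im
E
python3 -c "
from h import *
save(pl(),'s6.png',(180,320,260,420),4)"
```

```text
[ 0.544  -0.4112  0.0502] [ 0.4  0.5 -0.1]
pile (array([ 0.54391051, -0.33912005]), np.float64(0.051426968307592504), 117)
```

View pics/s6.png

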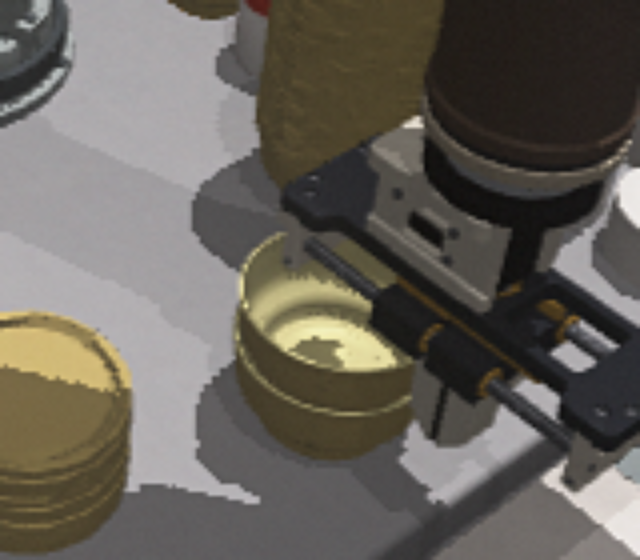

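The closed fingers, at crop (440,400), stand just beside the pile's edge-side rim with nothing touching. Pushing in small steps.

carry_out([
  [0,0,-0.08,0,0,0,0],
  [0,0,-0.08,0,0,0,0],
  [0,0,0,0,0,0,0],
])

```text
clock: 27.75
position: [0.543, -0.4086, 0.0495]
ee_rot: [-3.141, -0.006, 0.0]
force: [-0.4, 0.3, -0.1]
width: 0.006
gripper_force: 0.0
```

```bash
python3 -c "
from h import *
pl()"
```

```text
[ 0.543  -0.4086  0.0495] [-0.4  0.3 -0.1]
pile (array([ 0.54449445, -0.33913396]), np.float64(0.051825048118664126), 108)
```

carry_out([
  [0,0,-0.05,0,0,0,0],
  [0,0,-0.05,0,0,0,0],
  [0,0,0,0,0,0,0],
])

```text
clock: 28.1
position: [0.543, -0.4061, 0.0494]
ee_rot: [-3.141, -0.006, 0.0]
force: [-0.5, 1.2, -0.1]
width: 0.008
gripper_force: 0.1
```

```bash
python3 -c "
from h import *
pl()"
```

```text
[ 0.543  -0.4061  0.0494] [-0.5  1.2 -0.1]
pile (array([ 0.54399264, -0.33748721]), np.float64(0.05148732448457986), 104)
```

carry_out([
  [0,0,-0.05,0,0,0,0],
  [0,0,-0.05,0,0,0,0],
  [0,0,-0.05,0,0,0,0],
  [0,0,0,0,0,0,0],
])

```text
clock: 28.55
position: [0.5431, -0.4021, 0.0494]
ee_rot: [-3.141, -0.006, -0.0]
force: [0.3, -0.8, -0.1]
width: 0.005
gripper_force: 0.1
```

```bash
python3 -c "
from h import *
pl()"
```

```text
[ 0.5431 -0.4021  0.0494] [ 0.3 -0.8 -0.1]
pile (array([ 0.54772237, -0.33543508]), np.float64(0.05464853745230752), 99)
```

carry_out([
  [0,0,0.4,0,0,0,0],
  [0,0,1,0,0,0,0],
  [0,0,0.6,0,0,0,0],
  [0,0,0,-1,0,0,0],
  [0,0,0,-1,0,0,0],
  [0,0,0,-1,0,0,0],
  [0,0,0,-1,0,0,0],
  [0,0,0,-1,0,0,0],
])

```text
clock: 29.4
position: [0.5427, -0.4533, 0.1755]
ee_rot: [3.141, 0.004, -0.0]
force: [-0.9, 0.6, 0.3]
width: 0.004
gripper_force: 0.0
```

```bash
python3 - <<'E'
from h import *
im=pl(); rimplane(np.array([.542,-.333]),.084,("scene",))
P=cloud(im); print("tin",rim(P,np.array([.559,.0387]),.098)); rimplane(np.array([.559,.0387]),.099,("scene",))
im=arm.get_image("top");P=cloud(im);P0=cloud(dict(np.load("top0.npz")))
for k,c in dict(lids=(.39,-.2716),red=(.741,-.105),green=(.696,.161),cup=(.40,.21),tall=(.6757,-.218)).items():
    f=lambda P:(lambda q:(q[:,:2].min(0)+q[:,:2].max(0))/2)(P[near(P,c,.07,.03,.25)])
    print(k,f(P0).round(4),f(P).round(4))
E
```

```text
[ 0.5427 -0.4533  0.1755] [-0.9  0.6  0.3]
pile (array([ 0.54325941, -0.33320129]), np.float64(0.05054266968847809), 257)
tilt dz/dx,dz/dy,z [-0.0072  0.0013  0.0849] resid 0.0007 34 circle (array([ 0.54287673, -0.33319604]), np.float64(0.050579644172563394))
tin (array([0.56004287, 0.03984938]), np.float64(0.050460605550517214), 206)
tilt dz/dx,dz/dy,z [-0.0068 -0.0098  0.0996] resid 0.001 28 circle (array([0.55985348, 0.03977949]), np.float64(0.05084496427807475))
lids [ 0.3907 -0.2753] [ 0.3934 -0.2748]
red [ 0.7505 -0.088 ] [ 0.7501 -0.0879]
green [0.7059 0.1579] [0.706  0.1584]
cup [0.3914 0.2347] [0.3912 0.2341]
tall [ 0.6747 -0.2168] [ 0.6744 -0.2169]
```

```bash
python3 -c "
from cell import arm
print(arm.sign_off())"
```

```text
the job is handed in; nothing more can be done
None
```

The tin stands level and centred to about 1 mm on the chuck, clamped by the jaws (lever at about 0.66); the pile shifted 6 mm during the lift and was nudged back to within about 1.5 mm, nothing else was disturbed as far as the cameras show, and the job is handed in at about 29 s.

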